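# Put the matching lids on the storage pots

## Task

The yellow, blue and green storage pots on the kitchen counter stand open: cover each with the lid of its own colour, right way up and fully seated, setting each lid down gently rather than dropping it. Leave the pots standing where they are, and leave the spare red lid, the white cup and the amber jar alone.

Things in the scene. Friction and masses are not known exactly. Their poses are not given: they have to be found in the camera images.
- pot_yellow: Open round storage pot glazed yellow, 90 mm outside diameter, 65 mm high, flat rim, straight 5 mm wall (80 mm mouth), about 0.4 kg, loose, standing upright on the counter. Origin: centre of its underside; z up.
- pot_blue: Open round storage pot glazed blue, 90 mm outside diameter, 65 mm high, flat rim, straight 5 mm wall (80 mm mouth), about 0.4 kg, loose, standing upright on the counter. Origin: centre of its underside; z up.
- pot_green: Open round storage pot glazed green, 90 mm outside diameter, 65 mm high, flat rim, straight 5 mm wall (80 mm mouth), about 0.4 kg, loose, standing upright on the counter. Origin: centre of its underside; z up.
- lid_yellow_center (a point): Round yellow lid lying right way up, loose, about 0.14 kg, 45 mm high. From below: plug 64 mm diameter, 5 mm deep (58 mm at its foot), goes into a pot's mouth; disc 92 mm diameter, 6 mm thick, rests on the rim; upright round wooden knob 24 mm diameter, 34 mm high, to lift by. Point: on the axis, 22.5 mm above the foot, 11.5 above the disc top; 82.5 mm above the pot's underside when seated.
- lid_blue_center (a point): Round blue lid lying right way up, loose, about 0.14 kg, 45 mm high. From below: plug 64 mm diameter, 5 mm deep (58 mm at its foot), goes into a pot's mouth; disc 92 mm diameter, 6 mm thick, rests on the rim; upright round wooden knob 24 mm diameter, 34 mm high, to lift by. Point: on the axis, 22.5 mm above the foot, 11.5 above the disc top; 82.5 mm above the pot's underside when seated.
- lid_green_center (a point): Round green lid lying right way up, loose, about 0.14 kg, 45 mm high. From below: plug 64 mm diameter, 5 mm deep (58 mm at its foot), goes into a pot's mouth; disc 92 mm diameter, 6 mm thick, rests on the rim; upright round wooden knob 24 mm diameter, 34 mm high, to lift by. Point: on the axis, 22.5 mm above the foot, 11.5 above the disc top; 82.5 mm above the pot's underside when seated.
- lid_red_center (a point): Round red lid lying right way up, loose, about 0.14 kg, 45 mm high. From below: plug 64 mm diameter, 5 mm deep (58 mm at its foot), goes into a pot's mouth; disc 92 mm diameter, 6 mm thick, rests on the rim; upright round wooden knob 24 mm diameter, 34 mm high, to lift by. Point: on the axis, 22.5 mm above the foot, 11.5 above the disc top; 82.5 mm above the pot's underside when seated. Spare.
- cup_center (a point): White cup without a handle, 74 mm in diameter, 80 mm high, a loose bystander. The point is on its axis, half-way up.
- jar_center (a point): Closed amber glass jar with a black cap, 64 mm in diameter, 100 mm high, a loose bystander and the tallest thing in the working area. The point is on its axis, half-way up.
Not all that is in view belongs to the job. What is shaped like the part that bears lid_yellow_center but pink is not meant.

How it is judged:
By the outcome, as a careful person would: the job done as asked, in the order asked, and still so for the second after the job is handed in, with the robot touching nothing.
It also fails if it takes over 83 s, if anything falls off the work surface, if the arm or the gripper's body presses on something with over 40 N, if the wrist force passes 120 N, or if a joint passes its speed limit or range.

## Robot

A 6-joint arm with a two-finger parallel gripper is mounted at the origin on the work surface. World frame = base frame: x ahead of the robot, y to its left, z up, the work surface at z = 0. Lengths are in m, angles in degrees, forces in N, time in s.
With the tool pointing down it reaches from about 0.375 to 0.825 m from the base axis. Payload 5.5 kg.
Tool frame: the origin (TCP) lies at the very end of the fingers, on their centre line; the grasp point (between the pads) lies 19 mm behind it (pinch_z is the distance from the TCP to the grasp point, in m); y points along the fingers, x is the direction in which the jaws open and shut, and the axes are right-handed (so a half turn about y gives the same grasp; the last joint's range is limited). The gripper opens to 85 mm and grips with 20 to 120 N. Pads are 22 mm wide; open, the fingers measure 114 mm over their backs; the gripper's body (76 mm by 85 mm) begins 54 mm behind the grasp point. The pads swing forward as they close: fully open they stand 13 mm farther back than shut.
Start: joints at [-71.62, 17.962, -2.699, 69.339, 0, 90], TCP at [0.189, -0.569, 0.231] pointing down, gripper open.
Joint ranges: [-152.73, 152.73], [-39.44, 99.34], [-58.76, 71.6], [-118.89, 123.64], [-81.53, 83.1], [-180, 180]. Speed limits (degrees/s): [136.94, 136.94, 172.46, 180, 180, 180].

## Interface

Orientations are given as [roll, pitch, yaw] about the fixed x, y, z axes, in that order (R = Rz(yaw) Ry(pitch) Rx(roll)).
In Python, from station import state, grab_frame, sign_off, regions_of, pinch_z gives the robot as it stands. The module is installed in compiled form; this text tells all that it offers.
- The arm moves only by the tool apply_moves, never from a script. Its argument "deltas" is a list of rows, each a list of 3 entries, a list of its own where there are three numbers: the closure, from 0 (fully open) to 1 (shut), then the shift along the tool's x, y, z in cm, then the turn, a rotation vector about the tool's x, y, z in rad. In form: [[hand, [tx, ty, tz], [rx, ry, rz]], ...]. A call has 1 to 8 rows; each row shifts and turns the pose as measured when the row begins, along the tool's axes as they then stand; what a row does not reach is not made up. A row lasts 1/8 s, in which the tool goes at most 62.5 mm and 10.7 degrees, less where a joint would pass 70% of its speed; a pose out of reach is approached as far as the arm can. A call with a gripper value outside its range is refused whole. The fingers move at their own pace and stop on an object; "newtons" is the grip in N (left out, the last holds). Time passes only in rows, so rows that do not move let the fingers close. It gives the time, the measured TCP pose, the force and the opening at its end, in the units of the state.
- state(): the state, without advancing time (a new reading comes with each control period).
- grab_frame(name): name is "scene" or "top"; returns a dict with "frame" (480x640x3 uint8, red, green, blue), "z_map" (480x640 float32, m along the optical axis (not along the pixel's ray), 0 where there is no reading), "camera_matrix" (3x3 intrinsics, pixels), "position" and "orientation" of the camera in the world. Camera axes: x right, y down, z forward; pixel columns grow to the right and rows downward; lengths in m; the calibration is good to about 2 mm. A picture is of the moment at which its call begins.
- sign_off(): hands the job in, once; it reports no verdict.
Trained networks look in the newest picture that a camera, given by its name, has taken for a name from the list of things; names that differ only in an ending like _2 or _b are one class to them, and where a whole thing is asked for, a point or a joint stands for the part that bears it (a point fixed in the world has none). Each returns a list of dicts, best first, with "conf" (0 to 1); they miss things now and then, are a little off and sometimes report something else, mostly with a low value. They report only what shows in the picture. A call takes as long as a camera call. They do not tell look-alikes from the thing itself.
- regions_of(camera, target): "pixels" (480x640 bool, what is visible of it) and "position" ([column, row] in pixels, amid what is visible of it).
The state is a dict: "time": time; "joint_pos": joint angles; "qd": joint speeds; "effort": joint torques, N m; "tcp_pos": TCP position; "eef_rot": TCP orientation; "ft_force": force on the tool from outside, world axes, zero at the start; "ft_torque": the same for the moment, N m; "grip_width": finger opening in m.
Only numpy, scipy, OpenCV 4.12 (cv2) and the standard library are available. Lean on these libraries where they do the work, as an engineer would, in place of code of your own. Each camera call takes 0.05 s, during which the arm holds its last target.

## Working session

There is one attempt and no reset: what is moved stays moved. The work goes in short steps, Python scripts to look and compute and a tool call to move; the robot and the scene stay as the last step left them, time stands still between calls to the robot, and variables do not carry over. Pictures are saved under pics/ and viewed, and the job is handed in when it is done.

Besides the shell and the picture viewer there is one more tool, called as a command line: name --argument value ..., lists and objects as JSON in quotes. apply_moves: Moves the arm, as the interface text tells. Its arguments: {"type":"object","properties":{"deltas":{"type":"array","items":{"type":"array"}},"newtons":{"type":"number"}},"required":["deltas"]}

```bash
mkdir -p pics; ls
python3 - <<'E'
from station import *
import cv2,numpy as np
s=state()
for k in s: print(k,np.round(s[k],3))
print(pinch_z if not callable(pinch_z) else pinch_z())
for n in("scene","top"):
    f=grab_frame(n); cv2.imwrite(f"pics/{n}0.png",f["frame"][:,:,::-1]); print(n,f["camera_matrix"],f["position"],f["orientation"],f["z_map"].min(),f["z_map"].max())
E
```

```text
pics
time 0.0
joint_pos [-7.1621e+01  1.8004e+01 -2.7540e+00  6.9339e+01  2.0000e-03  9.0000e+01]
qd [ 0.034 -0.02  -0.006 -0.015 -0.069 -0.093]
effort [-0.0000e+00 -5.3960e+01  3.3974e+01  1.9000e-02 -0.0000e+00 -0.0000e+00]
tcp_pos [ 0.189 -0.569  0.23 ]
eef_rot [-89.998   0.097 -71.62 ]
ft_force [ 0.012 -0.093  0.445]
ft_torque [ 0.023  0.008 -0.021]
grip_width 0.086
0.0187
scene [[504.50399058   0.         322.4525997 ]
 [  0.         504.50399058 234.37188185]
 [  0.           0.           1.        ]] [ 1.27598151 -0.1029539   0.77188975] [-132.52849822    0.92308024   76.10917707] 0.0 3.2585442
top [[460.57510208   0.         321.09645384]
 [  0.         460.57510208 237.93245756]
 [  0.           0.           1.        ]] [0.41125473 0.07792856 1.20266688] [-175.41597385   -1.31028485  -88.7576686 ] 0.0 2.090419
```

View images.

View pics/scene0.png

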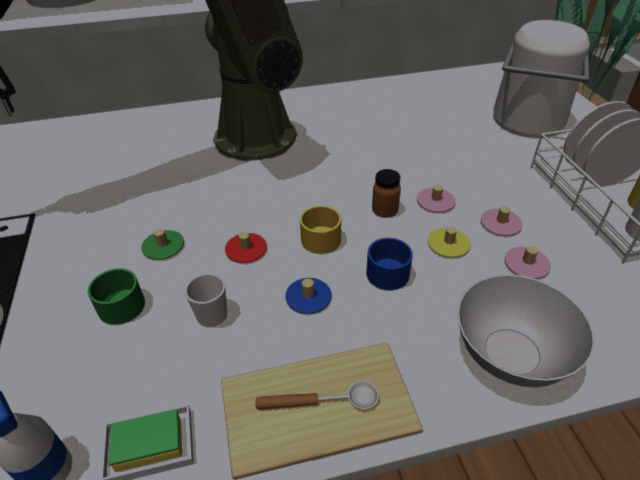

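View pics/top0.png

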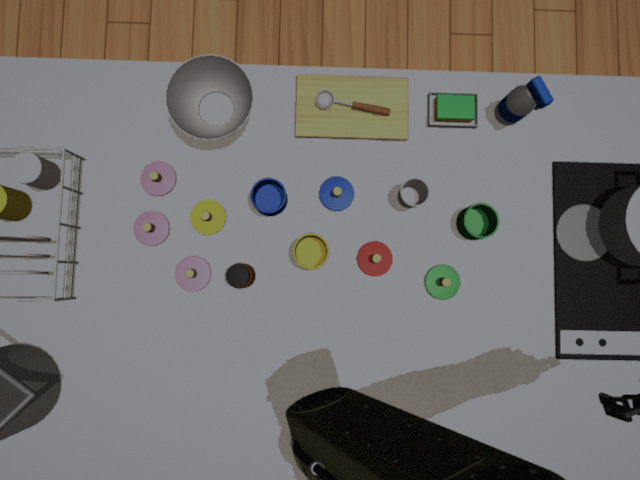

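```bash
cat > h.py <<'E'
from station import *
import cv2,numpy as np
from scipy.spatial.transform import Rotation as R
def cam(n):
    f=grab_frame(n); f["R"]=R.from_euler('xyz',f["orientation"],degrees=True).as_matrix(); return f
def pts(f,mask):
    v,u=np.nonzero(mask); z=f["z_map"][v,u]; k=z>0; u,v,z=u[k],v[k],z[k]; K=f["camera_matrix"]
    c=np.stack([(u-K[0,2])/K[0,0]*z,(v-K[1,2])/K[1,1]*z,z],1)
    return c@f["R"].T+f["position"]
def ray(f,uv):
    K=f["camera_matrix"]; d=f["R"]@np.array([(uv[0]-K[0,2])/K[0,0],(uv[1]-K[1,2])/K[1,1],1]); return d/np.linalg.norm(d)
def proj(f,P):
    c=(np.asarray(P)-f["position"])@f["R"]; K=f["camera_matrix"]; return c[...,:2]/c[...,2:]*[K[0,0],K[1,1]]+[K[0,2],K[1,2]]
def circ(p):
    A=np.c_[2*p,np.ones(len(p))]; s=np.linalg.lstsq(A,(p**2).sum(1),rcond=None)[0]; return s[:2],np.sqrt(s[2]+s[:2]@s[:2])
E
python3 - <<'E'
from h import *
names=["pot_yellow","pot_blue","pot_green","lid_yellow_center","lid_blue_center","lid_green_center","lid_red_center","cup_center","jar_center"]
for cn in("scene","top"):
    f=cam(cn)
    for n in names:
        for r in regions_of(cn,n)[:4]:
            p=pts(f,r["pixels"]); 
            print(cn,n,round(r["conf"],2),np.round(r["position"]),len(p),"mean",np.round(np.median(p,0),3),"zpct",np.round(np.percentile(p[:,2],[2,50,98]),3),"mid",np.round((np.percentile(p,2,0)+np.percentile(p,98,0))/2,3)[:2], f["frame"][r["pixels"]].mean(0).round())
E
```

```text
scene pot_yellow 0.75 [318. 230.] 1762 mean [0.487 0.078 0.037] zpct [0.    0.037 0.065] mid [0.474 0.077] [86. 71. 31.]
scene pot_blue 0.89 [393. 262.] 2048 mean [0.612 0.188 0.036] zpct [0.002 0.036 0.064] mid [0.611 0.186] [15. 27. 59.]
scene pot_blue 0.65 [450. 242.] 1000 mean [0.566 0.341 0.01 ] zpct [0.005 0.01  0.044] mid [0.561 0.346] [128. 125.  59.]
scene pot_green 0.85 [117. 298.] 2445 mean [ 0.564 -0.348  0.037] zpct [0.003 0.037 0.066] mid [ 0.561 -0.345] [21. 46. 24.]
scene lid_yellow_center 0.97 [450. 241.] 1041 mean [0.566 0.342 0.01 ] zpct [-0.001  0.01   0.044] mid [0.559 0.347] [128. 125.  61.]
scene lid_yellow_center 0.94 [527. 261.] 1159 mean [0.664 0.474 0.009] zpct [0.001 0.009 0.044] mid [0.658 0.48 ] [127.  98. 109.]
scene lid_yellow_center 0.8 [437. 196.] 789 mean [0.42  0.373 0.009] zpct [0.003 0.009 0.043] mid [0.414 0.379] [125.  96. 106.]
scene lid_yellow_center 0.73 [500. 223.] 898 mean [0.533 0.484 0.009] zpct [0.004 0.009 0.043] mid [0.528 0.49 ] [125.  95. 106.]
scene lid_blue_center 0.96 [307. 295.] 1356 mean [0.637 0.012 0.01 ] zpct [0.002 0.01  0.
[... 1354 characters left out ...]
4 0.476 0.012] zpct [0.002 0.012 0.047] mid [0.657 0.479] [131. 111. 123.]
top lid_yellow_center 0.59 [206. 218.] 986 mean [0.556 0.344 0.012] zpct [0.006 0.012 0.047] mid [0.557 0.346] [134. 135.  64.]
top lid_blue_center 0.69 [338. 193.] 927 mean [0.625 0.016 0.012] zpct [0.007 0.012 0.047] mid [0.627 0.015] [ 64.  85. 131.]
top lid_green_center 0.97 [440. 282.] 976 mean [ 0.403 -0.263  0.012] zpct [0.007 0.012 0.047] mid [ 0.403 -0.264] [ 82. 127.  83.]
top cup_center 0.67 [411. 194.] 763 mean [ 0.63  -0.184  0.037] zpct [0.002 0.037 0.083] mid [ 0.623 -0.175] [95. 93. 92.]
top jar_center 0.6 [242. 277.] 643 mean [0.408 0.245 0.099] zpct [0.001 0.099 0.105] mid [0.407 0.249] [52. 45. 42.]
```

Run:
```python
from h import *
app={"pot_yellow":(.474,.077),"pot_blue":(.609,.186),"pot_green":(.56,-.345),"lid_yellow":(.558,.346),"lid_blue":(.629,.015),"lid_green":(.405,-.264),"lid_red":(.465,-.088)}
F={}
for cn in("scene","top"):
    f=F[cn]=cam(cn); al=pts(f,np.ones((480,640),bool))
    tab=al[(abs(al[:,0]-.5)<.2)&(abs(al[:,1])<.4)]; print(cn,"table z",np.median(tab[abs(tab[:,2])<.015][:,2]).round(4))
    for n,c in app.items():
        q=al[np.linalg.norm(al[:,:2]-c,axis=1)<.058]
        zs=(.058,.075) if "pot" in n else (.036,.055)
        k=q[(q[:,2]>zs[0])&(q[:,2]<zs[1])]
        if "pot" in n:
            cc,r=circ(k[:,:2])
            from scipy.optimize import least_squares
            s=least_squares(lambda x:np.maximum(np.abs(np.linalg.norm(k[:,:2]-x,axis=1)-.0425)-.0025,0),cc,loss='soft_l1',f_scale=.001)
            print(cn,n,"rim",np.round(s.x,4),"lsq r",r.round(4),cc.round(4),"z",np.percentile(k[:,2],[50,90]).round(4),len(k))
        else:
            k=k[np.linalg.norm(k[:,:2]-c,axis=1)<.025]
            top=k[k[:,2]>np.percentile(k[:,2],90)-.003]
            d=q[(q[:,2]>.007)&(q[:,2]<.016)]
            print(cn,n,"knob",((top.max(0)+top.min(0))/2).round(4),len(top),"ext",np.ptp(top,axis=0)[:2].round(3),"disc mid",((d.max(0)+d.min(0))/2).round(4)[:2],np.ptp(d,axis=0)[:2].round(3),"z",np.median(d[:,2]).round(4))
# crops
f=F["scene"]["frame"]; a=cv2.resize(f[175:320,70:320],None,fx=3,fy=3)[:, :800]; b=cv2.resize(f[150:320,290:560],None,fx=2.9,fy=2.9)
cv2.imwrite("pics/cropL.png",a[:,:,::-1]);cv2.imwrite("pics/cropR.png",b[:,:,::-1])
```

```text
scene table z -0.0006
scene pot_yellow rim [0.4738 0.0786] lsq r 0.0423 [0.4742 0.0784] z [0.0628 0.0649] 324
scene pot_blue rim [0.6102 0.1877] lsq r 0.0423 [0.6106 0.1878] z [0.0622 0.0647] 385
scene pot_green rim [ 0.5605 -0.3465] lsq r 0.0423 [ 0.5609 -0.3463] z [0.0633 0.0656] 494
scene lid_yellow knob [0.5586 0.3466 0.0443] 54 ext [0.02  0.024] disc mid [0.5586 0.347 ] [0.092 0.09 ] z 0.0095
scene lid_blue knob [0.629  0.0147 0.0444] 74 ext [0.023 0.021] disc mid [0.6291 0.0144] [0.092 0.09 ] z 0.0099
scene lid_green knob [ 0.4044 -0.2637  0.0446] 52 ext [0.022 0.021] disc mid [ 0.4061 -0.2648] [0.091 0.09 ] z 0.0103
scene lid_red knob [ 0.4608 -0.0874  0.0449] 53 ext [0.022 0.02 ] disc mid [ 0.4627 -0.0872] [0.09 0.09] z 0.01
top table z 0.0015
top pot_yellow rim [0.4715 0.0786] lsq r 0.0422 [0.4714 0.0787] z [0.0659 0.0686] 224
top pot_blue rim [0.6083 0.1879] lsq r 0.0423 [0.6079 0.1877] z [0.0653 0.0681] 243
top pot_green rim [ 0.5582 -0.3466] lsq r 0.0422 [ 0.558  -0.3461] z [0.0652 0.0682] 273
top lid_yellow knob [0.5556 0.3465 0.0484] 33 ext [0.02 0.02] disc mid [0.5565 0.3471] [0.092 0.089] z 0.0118
top lid_blue knob [0.6275 0.0157 0.0477] 47 ext [0.021 0.02 ] disc mid [0.6272 0.0137] [0.101 0.09 ] z 0.0119
top lid_green knob [ 0.4033 -0.2645  0.0482] 44 ext [0.02  0.023] disc mid [ 0.4002 -0.2615] [0.094 0.105] z 0.012
top lid_red knob [ 0.4583 -0.0892  0.0488] 33 ext [0.018 0.018] disc mid [ 0.4678 -0.0874] [0.107 0.091] z 0.0118
```

View pics/cropR.png

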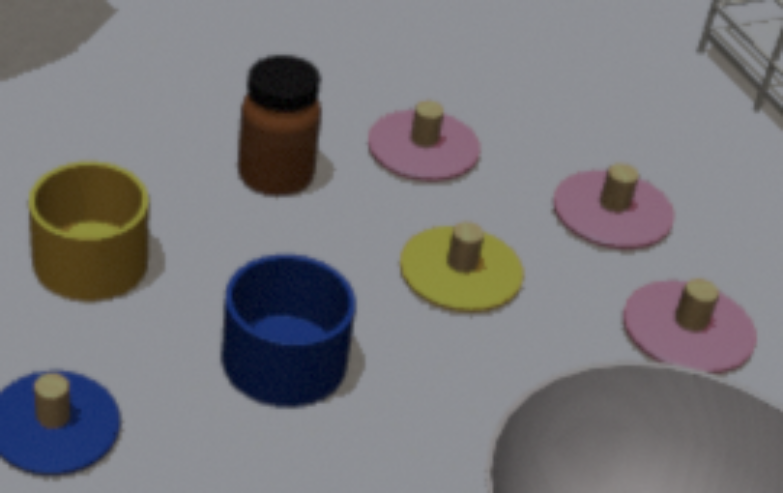

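View pics/cropL.png

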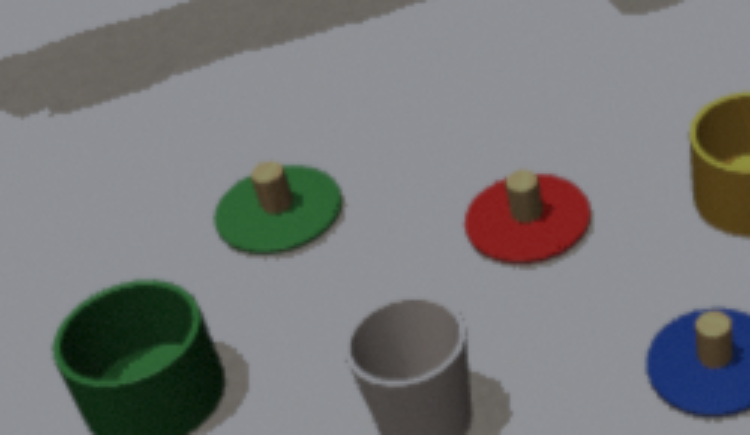

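The yellow lid is at scene (449,241). The look-alikes at (437,199), (500,222) and (527,262) are all pink, so only this one fits. The blue lid is at (308,294) and the green lid at (162,244). The red lid at (246,247) is the spare. The measured heights agree with the text: rims about 65 mm, knob tops about 45 mm, discs about 11 mm.

I'll turn the tool to yaw 0 first, so its x, y and z become world x, down and world y.

apply_moves --deltas '[[0,[0,0,0],[0,-0.178,0]],[0,[0,0,0],[0,-0.178,0]],[0,[0,0,0],[0,-0.178,0]],[0,[0,0,0],[0,-0.178,0]],[0,[0,0,0],[0,-0.178,0]],[0,[0,0,0],[0,-0.178,0]],[0,[0,0,0],[0,-0.178,0]],[0,[0,0,0],[0,0,0]]]' --newtons 40

```text
time: 2.2
tcp_pos: [0.1892, -0.5694, 0.2313]
eef_rot: [-90.0, -0.0, 2.0]
ft_force: [-0.1, 1.0, 0.0]
grip_width: 0.0852
```

apply_moves --deltas '[[0,[3,0,4.5],[0,0.03,0]],[0,[3,0,5],[0,0,0]],[0,[3,0,5],[0,0,0]],[0,[3,0,5],[0,0,0]],[0,[3,0,5],[0,0,0]],[0,[3,0,5],[0,0,0]],[0,[3,0,5],[0,0,0]],[0,[3,0,5],[0,0,0]]]'

```text
time: 3.2
tcp_pos: [0.4384, -0.1691, 0.2317]
eef_rot: [-90.2, -0.3, -2.1]
ft_force: [-0.1, -0.5, 0.4]
grip_width: 0.0853
```

apply_moves --deltas '[[0,[1.4,0,6],[0,-0.03,0]],[0,[1.4,0,6],[0,0,0]],[0,[1.4,0,6],[0,0,0]],[0,[1.4,0,6],[0,0,0]],[0,[1.4,0,6],[0,0,0]],[0,[1.4,0,6],[0,0,0]],[0,[1.4,0,6],[0,0,0]],[0,[1.4,0,6],[0,0,0]]]'

```text
time: 4.2
tcp_pos: [0.5632, 0.3154, 0.2328]
eef_rot: [-90.2, -0.7, -2.0]
ft_force: [0.6, -1.3, 0.5]
grip_width: 0.0858
```

apply_moves --deltas '[[0,[0,0,0],[0,0,0]],[0,[0,0,0],[0,0,0]]]'

```text
time: 4.45
tcp_pos: [0.563, 0.3193, 0.2311]
eef_rot: [-90.2, -0.7, -2.1]
ft_force: [-0.8, -0.1, 0.1]
grip_width: 0.0859
```

apply_moves --deltas '[[0,[-0.6,0,2.75],[0.003,-0.037,0.012]],[0,[0,4,0],[0,0,0]],[0,[0,4,0],[0,0,0]],[0,[0,4,0],[0,0,0]],[0,[0,0,0],[0,0,0]]]'

```text
time: 5.08
tcp_pos: [0.5587, 0.3404, 0.1113]
eef_rot: [-90.0, -0.1, -0.8]
ft_force: [-0.3, 0.6, 0.1]
grip_width: 0.0852
```

apply_moves --deltas '[[0,[-0.2,0,0.65],[0,-0.014,0]],[0,[0,3,0],[0,0,0]],[0,[0,3,0],[0,0,0]],[0,[0,0,0],[0,0,0]]]'

```text
time: 5.58
tcp_pos: [0.5622, 0.3493, 0.0602]
eef_rot: [-89.6, -0.7, -0.1]
ft_force: [-1.3, -0.6, 0.8]
grip_width: 0.0852
```

Run:
```python
from h import *
for c in("scene","top"):
    f=cam(c); s=state(); uv=proj(f,np.array(s["tcp_pos"])).astype(int); a=f["frame"]; u,v=uv; a=cv2.resize(a[v-60:v+60,u-80:u+80],None,fx=4,fy=4); cv2.imwrite(f"pics/y1{c}.png",a[:,:,::-1]); print(uv,np.round(s["tcp_pos"],4))
```

```text
[454 224] [0.5634 0.3501 0.0619]
[202 210] [0.564  0.3504 0.0626]
```

View pics/y1scene.png

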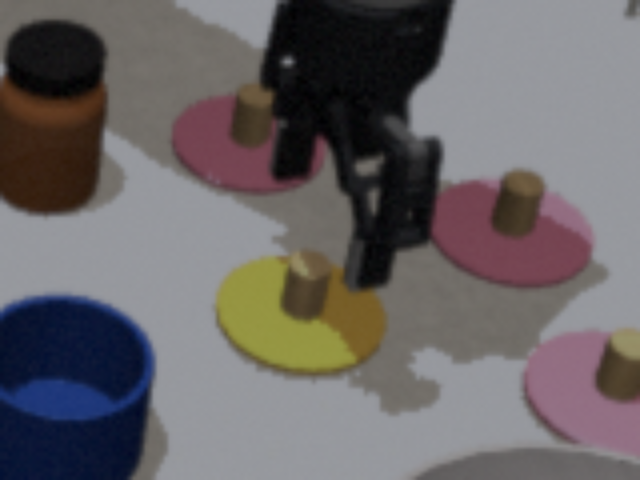

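The scene crop shows the open fingers on either side of the yellow knob, which is at about (305,270) in the crop, still above it.

apply_moves --deltas '[[0,[0,0,0],[0,0,0]],[0,[0,0,0],[0,0,0]]]'

```text
time: 5.92
tcp_pos: [0.5659, 0.3517, 0.0664]
eef_rot: [-89.3, -1.2, -0.1]
ft_force: [0.2, 0.5, -0.2]
grip_width: 0.0853
```

```bash
python3 -c "
from station import *
import numpy as np
s=state();print(np.round(s['joint_pos'],2),np.round(s['qd'],2),s['tcp_pos'],s['eef_rot'],s['ft_force'])"
```

```text
[ 3.1890e+01  2.9720e+01 -7.5300e+00  5.1400e+01 -6.0000e-02  1.2202e+02] [ 0.06 -0.61  0.64  0.44 -0.03  0.02] [0.565905   0.35169894 0.06636428] [-89.3334909   -1.17652706  -0.1350273 ] [ 0.17778604  0.52150103 -0.18196385]
```

apply_moves --deltas '[[0,[0,0,0],[0,0,0]],[0,[0,0,0],[0,0,0]],[0,[0,0,0],[0,0,0]],[0,[0,0,0],[0,0,0]]]'

```text
time: 6.42
tcp_pos: [0.5664, 0.352, 0.0675]
eef_rot: [-89.3, -1.2, -0.1]
ft_force: [0.5, 0.1, 0.4]
grip_width: 0.0852
```

```bash
python3 -c "
from station import *
import numpy as np
s=state();print(np.round(s['joint_pos'],2),np.round(s['qd'],2),s['tcp_pos'],s['eef_rot'],s['ft_force'])"
```

```text
[ 3.1890e+01  2.9660e+01 -7.4800e+00  5.1440e+01 -6.0000e-02  1.2202e+02] [-0.07  0.07  0.   -0.06 -0.02  0.01] [0.56638323 0.35199913 0.06749172] [-89.29164518  -1.24633348  -0.1373047 ] [0.45357801 0.10852255 0.38941101]
```

apply_moves --deltas '[[0,[-0.9,0,-0.5],[-0.012,0,0.022]],[0,[0,0,0],[0,0,0]],[0,[0,0,0],[0,0,0]],[0,[0,0,0],[0,0,0]]]'

```text
time: 6.92
tcp_pos: [0.5564, 0.3464, 0.0668]
eef_rot: [-90.1, 0.2, -0.1]
ft_force: [0.3, -0.3, 0.0]
grip_width: 0.0853
```

Now lower slowly.

apply_moves --deltas '[[0,[0,1,0],[0,0,0]],[0,[0,1,0],[0,0,0]],[0,[0,1,0],[0,0,0]],[0,[0,0,0],[0,0,0]],[0,[0,0,0],[0,0,0]],[0,[0,0,0],[0,0,0]]]'

```text
time: 7.68
tcp_pos: [0.5559, 0.3462, 0.0338]
eef_rot: [-90.1, 0.2, -0.1]
ft_force: [0.5, -0.1, 0.3]
grip_width: 0.0854
```

apply_moves --deltas '[[0,[0.1,0.8,0],[0,0,0]],[0,[0,0.7,0],[0,0,0]],[0,[0,0,0],[0,0,0]],[0,[0,0,0],[0,0,0]],[0.4,[0,0,0],[0,0,0]],[0.5,[0,0,0],[0,0,0]],[0.6,[0,0,0],[0,0,0]]]'

```text
time: 8.55
tcp_pos: [0.5574, 0.3465, 0.0185]
eef_rot: [-90.1, 0.1, -0.1]
ft_force: [-0.4, 0.1, 0.0]
grip_width: 0.0344
```

apply_moves --deltas '[[0.7,[0,0,0],[0,0,0]],[1,[0,0,0],[0,0,0]],[1,[0,0,0],[0,0,0]],[1,[0,0,0],[0,0,0]],[1,[0,0,0],[0,0,0]]]'

```text
time: 9.18
tcp_pos: [0.5572, 0.3466, 0.0188]
eef_rot: [-90.0, 0.2, -0.1]
ft_force: [-1.1, 0.9, 1.2]
grip_width: 0.0226
```

apply_moves --deltas '[[1,[0,-1,0],[0,0,0]],[1,[0,-2,0],[0,0,0]],[1,[0,-3,0],[0,0,0]],[1,[0,-3,0],[0,0,0]],[1,[0,-3,0],[0,0,0]],[1,[0,-2,0],[0,0,0]],[1,[0,0,0],[0,0,0]],[1,[0,0,0],[0,0,0]]]'

```text
time: 10.18
tcp_pos: [0.557, 0.3457, 0.1639]
eef_rot: [-90.1, 0.2, -0.1]
ft_force: [-0.2, -1.4, -1.4]
grip_width: 0.0227
```

```bash
cat > look.py <<'E'
from h import *
import sys
n=sys.argv[1]; s=state()
for c in("scene","top"):
    f=cam(c); u,v=proj(f,np.array(s["tcp_pos"])).astype(int); v=min(max(v,75),405);u=min(max(u,100),540)
    a=cv2.resize(f["frame"][v-75:v+75,u-100:u+100],None,fx=2,fy=2); out=a if c=="scene" else np.hstack([out,a])
cv2.imwrite(f"pics/{n}.png",out[:,:,::-1]); print(np.round(s["tcp_pos"],4),np.round(s["eef_rot"],2),s["time"],s["grip_width"])
E
python3 look.py y2
```

```text
[0.557  0.3457 0.1639] [-90.14   0.22  -0.14] 10.175 0.022694994374067575
```

View pics/y2.png

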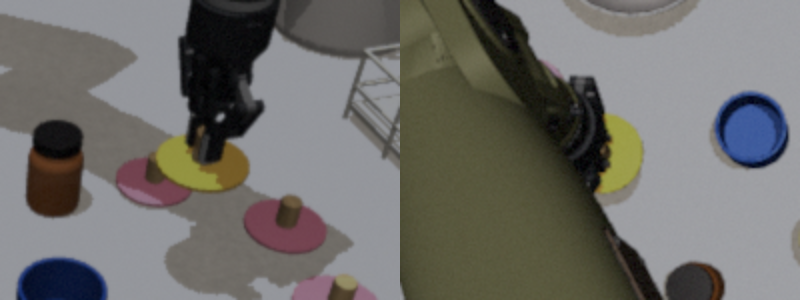

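The yellow lid is held level, and its colour is confirmed. Carrying it to the yellow pot.

apply_moves --deltas '[[1,[-0.6,0,-2],[0,0,0]],[1,[-1.2,0,-4],[0,0,0]],[1,[-1.2,0,-4],[0,0,0]],[1,[-1.2,0,-4],[0,0,0]],[1,[-1.2,0,-4],[0,0,0]],[1,[-1.2,0,-4],[0,0,0]],[1,[-1,0,-3],[0,0,0]],[1,[0,0,0],[0,0,0]]]'

```text
time: 11.28
tcp_pos: [0.4728, 0.0873, 0.1564]
eef_rot: [-90.5, 0.9, -0.1]
ft_force: [0.5, 0.6, -0.9]
grip_width: 0.0229
```

apply_moves --deltas '[[1,[0,0,0],[0,0,0]],[1,[0,0,0],[0,0,0]]]'

```text
time: 11.52
tcp_pos: [0.4729, 0.0881, 0.1557]
eef_rot: [-90.4, 1.0, -0.0]
ft_force: [0.2, 0.8, -2.0]
grip_width: 0.0226
```

apply_moves --deltas '[[1,[0,0,-0.95],[0.007,0,-0.017]],[1,[0,1.5,0],[0,0,0]],[1,[0,1.5,0],[0,0,0]],[1,[0,1.5,0],[0,0,0]],[1,[0,0,0],[0,0,0]],[1,[0,0,0],[0,0,0]],[1,[0,0,0],[0,0,0]]]'

```text
time: 12.4
tcp_pos: [0.4724, 0.0794, 0.1061]
eef_rot: [-90.0, 0.1, 0.1]
ft_force: [0.5, -0.5, -1.7]
grip_width: 0.0227
```

```bash
python3 look.py y3
python3 - <<'E'
from h import *
s=state(); t=np.array(s["tcp_pos"])
for c in("scene","top"):
    f=cam(c)
    a=f["frame"].astype(int); m=(a[...,0]>a[...,2]*1.5)&(a[...,1]>a[...,2]*1.4)
    p=pts(f,m); p=p[np.linalg.norm(p[:,:2]-t[:2],axis=1)<.07]; d=p[p[:,2]>.083]
    print(c,len(d),"disc mid",((d.max(0)+d.min(0))/2).round(4),np.ptp(d,axis=0).round(3))
E
```

```text
[0.4724 0.0794 0.1061] [-9.0e+01  6.0e-02  1.2e-01] 12.4 0.022673638996724196
scene 2339 disc mid [0.4799 0.0774 0.3068] [0.094 0.097 0.435]
top 857 disc mid [0.4635 0.0812 0.6163] [0.121 0.102 0.095]
```

View pics/y3.png

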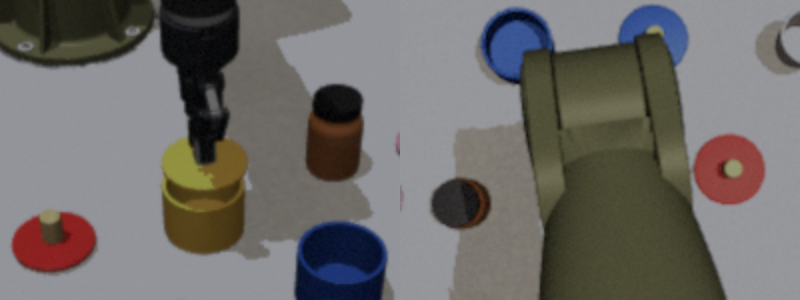

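The yellow lid is centred over the yellow pot. Lowering gently.

apply_moves --deltas '[[1,[0,0.8,0],[0,0,0]],[1,[0,0.8,0],[0,0,0]],[1,[0,0.6,0],[0,0,0]],[1,[0,0.2,0],[0,0,0]],[1,[0,0,0],[0,0,0]],[1,[0,0,0],[0,0,0]]]'

```text
time: 13.35
tcp_pos: [0.4724, 0.0793, 0.0805]
eef_rot: [-90.0, 0.0, 0.1]
ft_force: [0.2, -0.6, -2.2]
grip_width: 0.0227
```

apply_moves --deltas '[[1,[0,0.1,0],[0,0,0]],[1,[0,0.1,0],[0,0,0]],[1,[0,0,0],[0,0,0]],[1,[0,0,0],[0,0,0]]]'

```text
time: 13.85
tcp_pos: [0.4729, 0.0794, 0.0789]
eef_rot: [-90.0, -0.0, 0.1]
ft_force: [-1.2, -0.8, -1.2]
grip_width: 0.0225
```

apply_moves --deltas '[[1,[0,0.1,0],[0,0,0]],[1,[0,0,0],[0,0,0]],[1,[0,0,0],[0,0,0]]]'

```text
time: 14.22
tcp_pos: [0.4732, 0.0795, 0.0789]
eef_rot: [-90.0, -0.1, 0.1]
ft_force: [-0.6, 0.3, -1.3]
grip_width: 0.0227
```

apply_moves --deltas '[[1,[0,0.2,0],[0,0,0]],[1,[0,0,0],[0,0,0]]]'

```text
time: 14.48
tcp_pos: [0.4734, 0.0795, 0.079]
eef_rot: [-90.0, -0.1, 0.1]
ft_force: [0.8, 0.5, -2.4]
grip_width: 0.0225
```

apply_moves --deltas '[[1,[0,0.3,0],[0,0,0]]]'

```text
time: 14.6
tcp_pos: [0.4738, 0.0796, 0.0785]
eef_rot: [-89.9, -0.2, 0.1]
ft_force: [-15.5, -3.1, 50.0]
grip_width: 0.0227
```

```bash
python3 look.py y4
cat > disc.py <<'E'
from h import *
import sys
x,y,zl,zh=map(float,sys.argv[1:5]); f=cam("scene")
a=f["frame"].astype(int); sat=a.max(-1)>1.4*a.min(-1)
p=pts(f,sat); p=p[np.linalg.norm(p[:,:2]-[x,y],axis=1)<.06]; d=p[(p[:,2]>zl)&(p[:,2]<zh)]
print("disc mid",((np.percentile(d,99,0)+np.percentile(d,1,0))/2).round(4),np.ptp(d,axis=0).round(3)); print(np.histogram(d[:,2],bins=np.arange(zl,zh+.001,.002)))
A=np.c_[d[:,:2]-[x,y],np.ones(len(d))]
E
python3 disc.py .473 .079 .062 .08; python3 -c "
from station import *;print(state()['ft_force'])"
```

```text
[0.4738 0.0796 0.0785] [-89.95  -0.18   0.11] 14.6 0.022667019928053204
disc mid [0.4798 0.0795 0.0685] [0.088 0.092 0.017]
(array([ 11,  27,  93, 340, 285,  35,   1,   2,   3]), array([0.062, 0.064, 0.066, 0.068, 0.07 , 0.072, 0.074, 0.076, 0.078,
       0.08 ]))
[-9.16478338 -2.95520998 30.31841873]
```

View pics/y4.png

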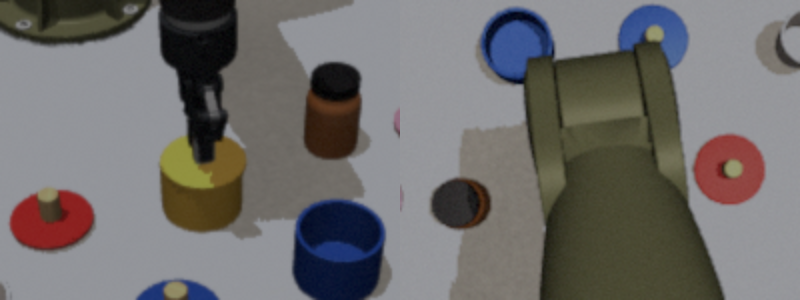

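The yellow lid is seated, with its disc top at about 0.070 and contact felt. The 3 mm press was too firm, so I won't push further on the next ones. Relax, then release.

apply_moves --deltas '[[1,[0,0,0],[0,0,0]],[1,[0,0,0],[0,0,0]]]'

```text
time: 15.0
tcp_pos: [0.474, 0.0796, 0.079]
eef_rot: [-89.9, -0.2, 0.1]
ft_force: [0.2, -0.3, -2.2]
grip_width: 0.0228
```

apply_moves --deltas '[[0.6,[0,0,0],[0,0,0]],[0.5,[0,0,0],[0,0,0]],[0.3,[0,0,0],[0,0,0]],[0.2,[0,0,0],[0,0,0]],[0,[0,0,0],[0,0,0]],[0,[0,0,0],[0,0,0]]]'

```text
time: 15.75
tcp_pos: [0.4741, 0.0797, 0.0781]
eef_rot: [-89.9, -0.2, 0.1]
ft_force: [0.3, 0.1, 0.0]
grip_width: 0.0853
```

apply_moves --deltas '[[0,[0,-1.5,0],[0,0,0]],[0,[0,-3,0],[0,0,0]],[0,[0,-3,0],[0,0,0]],[0,[3,-2,-1.2],[0,0,0]],[0,[4,0,-1.8],[0,0,0]],[0,[4,0,-1.8],[0,0,0]],[0,[4,0,-1.5],[0,0,0]],[0,[0,0,0],[0,0,0]]]'

```text
time: 16.75
tcp_pos: [0.6293, 0.0154, 0.1858]
eef_rot: [-89.9, -0.6, 0.2]
ft_force: [-0.3, -0.2, -0.6]
grip_width: 0.0856
```

apply_moves --deltas '[[0,[0,0,0],[0,0,0]],[0,[0,0,0],[0,0,0]]]'

```text
time: 17.0
tcp_pos: [0.628, 0.0158, 0.1867]
eef_rot: [-89.9, -0.6, 0.2]
ft_force: [-0.1, 0.6, 0.2]
grip_width: 0.0856
```

```bash
python3 - <<'E'
from h import *
f=cam("top"); cv2.imwrite("pics/t5.png",f["frame"][:,:,::-1])
f=cam("scene"); cv2.imwrite("pics/s5.png",f["frame"][:,:,::-1])
E
python3 disc.py .473 .079 .062 .08
```

```text
disc mid [0.483  0.08   0.0699] [0.085 0.094 0.018]
(array([ 12,  25,  57, 200, 162,  20,   6,   3,   4]), array([0.062, 0.064, 0.066, 0.068, 0.07 , 0.072, 0.074, 0.076, 0.078,
       0.08 ]))
```

View pics/s5.png

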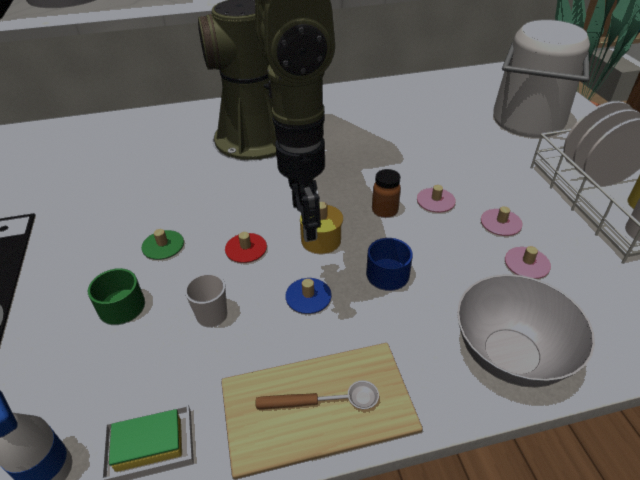

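The scene view shows the yellow lid on its pot at (321,228), with the gripper above the blue lid at (308,294).

apply_moves --deltas '[[0,[0,2,0],[0,0,0.01]],[0,[0,2,0],[0,0,0]],[0,[0,2,0],[0,0,0]],[0,[0,2,0],[0,0,0]],[0,[0,2,0],[0,0,0]],[0,[0,1,0],[0,0,0]],[0,[0,0,0],[0,0,0]],[0,[0,0,0],[0,0,0]]]'

```text
time: 18.15
tcp_pos: [0.6236, 0.0173, 0.0664]
eef_rot: [-89.9, 0.4, 0.3]
ft_force: [0.5, 0.1, -0.2]
grip_width: 0.0855
```

apply_moves --deltas '[[0,[0,0,0],[0,0,0]],[0,[0,0,0],[0,0,0]]]'

```text
time: 18.4
tcp_pos: [0.6247, 0.0173, 0.0678]
eef_rot: [-89.9, 0.3, 0.3]
ft_force: [-0.6, -1.2, 0.5]
grip_width: 0.0853
```

apply_moves --deltas '[[0,[0.35,1,-0.23],[0,0,-0.005]],[0,[0,1,0],[0,0,0]],[0,[0,1,0],[0,0,0]],[0,[0,0.5,0],[0,0,0]],[0,[0,0,0],[0,0,0]],[0,[0,0,0],[0,0,0]]]'

```text
time: 19.15
tcp_pos: [0.6283, 0.0149, 0.0301]
eef_rot: [-89.9, 0.0, 0.3]
ft_force: [-0.4, 0.4, 0.9]
grip_width: 0.0855
```

apply_moves --deltas '[[0,[0,0.6,0],[0,0,0]],[0,[0,0.5,0],[0,0,0]],[0,[0,0,0],[0,0,0]],[0.4,[0,0,0],[0,0,0]],[0.5,[0,0,0],[0,0,0]],[0.6,[0,0,0],[0,0,0]],[0.7,[0,0,0],[0,0,0]]]'

```text
time: 20.02
tcp_pos: [0.6287, 0.015, 0.0193]
eef_rot: [-89.9, -0.0, 0.3]
ft_force: [-0.7, -0.7, 0.2]
grip_width: 0.0255
```

apply_moves --deltas '[[1,[0,0,0],[0,0,0]],[1,[0,0,0],[0,0,0]],[1,[0,0,0],[0,0,0]],[1,[0,0,0],[0,0,0]]]'

```text
time: 20.52
tcp_pos: [0.6289, 0.015, 0.0194]
eef_rot: [-89.9, -0.1, 0.3]
ft_force: [-0.7, 0.5, 1.0]
grip_width: 0.0226
```

apply_moves --deltas '[[1,[0,-1,0],[0,0,0]],[1,[0,-2,0],[0,0,0]],[1,[0,-3,0],[0,0,0]],[1,[0,-3,0],[0,0,0]],[1,[0,-2,0],[0,0,0]],[1,[0,-1,0],[0,0,0]],[1,[0,0,0],[0,0,0]]]'

```text
time: 21.4
tcp_pos: [0.6283, 0.0147, 0.1449]
eef_rot: [-89.9, -0.0, 0.3]
ft_force: [0.4, 0.1, -1.0]
grip_width: 0.0226
```

apply_moves --deltas '[[1,[-0.2,0,1.5],[0,0,0]],[1,[-0.4,0,3],[0,0,0]],[1,[-0.4,0,3.5],[0,0,0]],[1,[-0.4,0,3.5],[0,0,0]],[1,[-0.4,0,3],[0,0,0]],[1,[-0.2,0,1.5],[0,0,0]],[1,[0,0,0],[0,0,0]],[1,[0,0,0],[0,0,0]]]'

```text
time: 22.4
tcp_pos: [0.6008, 0.1823, 0.1372]
eef_rot: [-90.0, 0.7, 0.4]
ft_force: [0.8, -0.5, -2.0]
grip_width: 0.0226
```

apply_moves --deltas '[[1,[0,0,0],[0,0,0]],[1,[0,0,0],[0,0,0]]]'

```text
time: 22.65
tcp_pos: [0.6012, 0.1804, 0.1371]
eef_rot: [-90.0, 0.7, 0.2]
ft_force: [-0.4, 0.0, -1.4]
grip_width: 0.0225
```

apply_moves --deltas '[[1,[0.8,0,0.74],[0,0,-0.012]],[1,[0,0,0],[0,0,0]],[1,[0,1,0],[0,0,0]],[1,[0,1,0],[0,0,0]],[1,[0,1,0],[0,0,0]],[1,[0,0,0],[0,0,0]],[1,[0,0,0],[0,0,0]]]'

```text
time: 23.52
tcp_pos: [0.6094, 0.1873, 0.104]
eef_rot: [-90.0, 0.0, 0.1]
ft_force: [-0.2, 0.5, -1.5]
grip_width: 0.0224
```

```bash
python3 look.py b3
```

```text
[0.6094 0.1873 0.104 ] [-9.003e+01  1.000e-02  1.400e-01] 23.525 0.02243354079487398
```

View pics/b3.png

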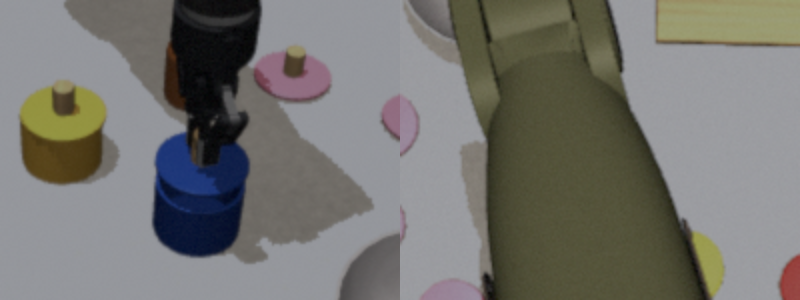

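The blue lid is level and centred over the blue pot. The yellow one is closed. Lowering about 23 mm, then 1 mm at a time.

apply_moves --deltas '[[1,[0,0.8,0],[0,0,0]],[1,[0,0.7,0],[0,0,0]],[1,[0,0.5,0],[0,0,0]],[1,[0,0.2,0],[0,0,0]],[1,[0,0,0],[0,0,0]],[1,[0,0,0],[0,0,0]]]'

```text
time: 24.38
tcp_pos: [0.6098, 0.1874, 0.0811]
eef_rot: [-90.0, -0.0, 0.1]
ft_force: [0.3, 0.3, -0.9]
grip_width: 0.0228
```

apply_moves --deltas '[[1,[0,0.1,0],[0,0,0]],[1,[0,0,0],[0,0,0]],[1,[0,0,0],[0,0,0]]]'

```text
time: 24.75
tcp_pos: [0.6102, 0.1875, 0.0805]
eef_rot: [-90.0, -0.1, 0.1]
ft_force: [0.2, -0.3, -1.4]
grip_width: 0.0229
```

apply_moves --deltas '[[1,[0,0.1,0],[0,0,0]]]'

```text
time: 24.88
tcp_pos: [0.6103, 0.1875, 0.0796]
eef_rot: [-90.0, -0.1, 0.1]
ft_force: [0.7, -0.1, -1.4]
grip_width: 0.0227
```

apply_moves --deltas '[[1,[0,0.1,0],[0,0,0]]]'

```text
time: 25.0
tcp_pos: [0.6104, 0.1875, 0.0794]
eef_rot: [-90.0, -0.1, 0.1]
ft_force: [-3.3, -0.7, 9.9]
grip_width: 0.0225
```

apply_moves --deltas '[[1,[0,0.1,0],[0,0,0]]]'

```text
time: 25.12
tcp_pos: [0.6104, 0.1875, 0.0794]
eef_rot: [-90.0, -0.1, 0.1]
ft_force: [-4.2, -0.4, 8.3]
grip_width: 0.0227
```

Contact came at 0.0794 with about 10 N, exactly where it should be seated. Release and leave.

apply_moves --deltas '[[1,[0,0,0],[0,0,0]],[0.6,[0,0,0],[0,0,0]],[0.5,[0,0,0],[0,0,0]],[0.3,[0,0,0],[0,0,0]],[0.2,[0,0,0],[0,0,0]],[0,[0,0,0],[0,0,0]],[0,[0,0,0],[0,0,0]]]'

```text
time: 26.0
tcp_pos: [0.6107, 0.1876, 0.0794]
eef_rot: [-90.0, -0.2, 0.1]
ft_force: [0.4, 0.3, -0.5]
grip_width: 0.0856
```

apply_moves --deltas '[[0,[0,-1.5,0],[0,0,0]],[0,[0,-3,0],[0,0,0]],[0,[0,-3,0],[0,0,0]],[0,[0,-3,0],[0,0,0]],[0,[0,-1,0],[0,0,0]],[0,[0,0,0],[0,0,0]]]'

```text
time: 26.75
tcp_pos: [0.6107, 0.1877, 0.2018]
eef_rot: [-89.9, -0.3, 0.1]
ft_force: [-1.2, -0.7, -0.5]
grip_width: 0.0853
```

apply_moves --deltas '[[0,[-1.5,0,-3],[0,0,0]],[0,[-2.1,0,-4.5],[0,0,0]],[0,[-2.1,0,-4.5],[0,0,0]],[0,[-2.1,0,-4.5],[0,0,0]],[0,[-2.1,0,-4.5],[0,0,0]],[0,[-2.1,0,-4.5],[0,0,0]],[0,[-2.1,0,-4.5],[0,0,0]],[0,[-2.1,0,-4.5],[0,0,0]]]'

```text
time: 27.75
tcp_pos: [0.441, -0.1646, 0.1907]
eef_rot: [-89.9, 0.4, 0.5]
ft_force: [0.8, -1.6, -0.6]
grip_width: 0.0856
```

apply_moves --deltas '[[0,[-2.1,0,-4.5],[0,0,0]],[0,[-1.5,0,-4],[0,0,0]],[0,[-0.4,0,-1],[0,0,0]],[0,[0,0,0],[0,0,0]],[0,[0,0,0],[0,0,0]],[0,[0,0,0],[0,0,0]]]'

```text
time: 28.5
tcp_pos: [0.3968, -0.2612, 0.1858]
eef_rot: [-89.6, 0.8, 0.4]
ft_force: [-1.1, 0.8, -0.2]
grip_width: 0.0856
```

```bash
python3 look.py g1; python3 disc.py .609 .188 .062 .08; python3 disc.py .404 -.264 .005 .018
```

```text
[ 0.3968 -0.2612  0.1858] [-89.62   0.77   0.4 ] 28.5 0.08557364134170731
disc mid [0.6145 0.1867 0.0703] [0.094 0.091 0.017]
(array([  5,  26, 153, 479, 327,  30,   5,   7,   5]), array([0.062, 0.064, 0.066, 0.068, 0.07 , 0.072, 0.074, 0.076, 0.078,
       0.08 ]))
disc mid [ 0.4071 -0.2639  0.0112] [0.09  0.089 0.012]
(array([ 16, 131, 360, 227,  33,   8]), array([0.005, 0.007, 0.009, 0.011, 0.013, 0.015, 0.017]))
```

View pics/g1.png

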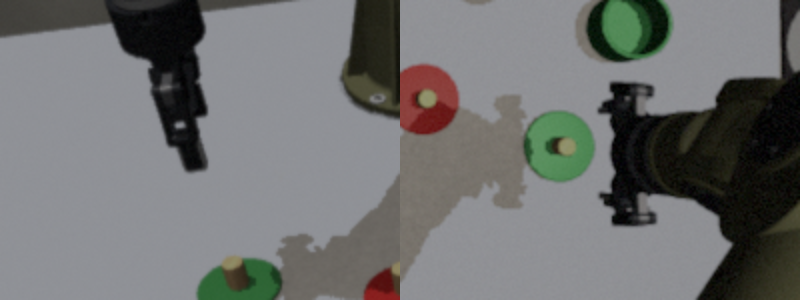

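The blue lid is seated, with its disc top at 0.070. The gripper is now above the green lid.

apply_moves --deltas '[[0,[0.74,0,-0.31],[-0.007,0.007,-0.013]],[0,[0,2,0],[0,0,0]],[0,[0,2,0],[0,0,0]],[0,[0,2,0],[0,0,0]],[0,[0,2,0],[0,0,0]],[0,[0,2,0],[0,0,0]],[0,[0,1,0],[0,0,0]],[0,[0,0,0],[0,0,0]]]'

```text
time: 29.7
tcp_pos: [0.4098, -0.2666, 0.0745]
eef_rot: [-90.3, -0.5, -0.1]
ft_force: [0.4, -0.4, 0.6]
grip_width: 0.0855
```

apply_moves --deltas '[[0,[0,0,0],[0,0,0]],[0,[0,0,0],[0,0,0]],[0,[0,0,0],[0,0,0]]]'

```text
time: 30.08
tcp_pos: [0.4113, -0.2675, 0.0764]
eef_rot: [-90.4, -0.7, -0.1]
ft_force: [-0.3, 0.1, 0.8]
grip_width: 0.0855
```

apply_moves --deltas '[[0,[-0.7,0,0.32],[0.007,0,0.012]],[0,[0,1,0],[0,0,0]],[0,[0,1,0],[0,0,0]],[0,[0,1,0],[0,0,0]],[0,[0,1,0],[0,0,0]],[0,[0,0,0],[0,0,0]],[0,[0,0,0],[0,0,0]]]'

```text
time: 30.95
tcp_pos: [0.4032, -0.2638, 0.0329]
eef_rot: [-90.0, 0.1, -0.1]
ft_force: [1.0, -0.1, 0.0]
grip_width: 0.0852
```

apply_moves --deltas '[[0,[0.1,0.8,0],[0,0,0]],[0,[0,0.6,0],[0,0,0]],[0,[0,0,0],[0,0,0]],[0.4,[0,0,0],[0,0,0]],[0.5,[0,0,0],[0,0,0]],[0.6,[0,0,0],[0,0,0]],[0.7,[0,0,0],[0,0,0]]]'

```text
time: 31.82
tcp_pos: [0.4046, -0.2643, 0.0188]
eef_rot: [-90.0, 0.1, -0.1]
ft_force: [-1.5, -0.3, 1.0]
grip_width: 0.0258
```

apply_moves --deltas '[[1,[0,0,0],[0,0,0]],[1,[0,0,0],[0,0,0]],[1,[0,0,0],[0,0,0]],[1,[0,0,0],[0,0,0]]]'

```text
time: 32.33
tcp_pos: [0.4046, -0.2643, 0.019]
eef_rot: [-90.0, 0.1, -0.1]
ft_force: [-0.7, -0.6, 0.9]
grip_width: 0.0229
```

apply_moves --deltas '[[1,[0,-1,0],[0,0,0]],[1,[0,-2,0],[0,0,0]],[1,[0,-3,0],[0,0,0]],[1,[0,-3,0],[0,0,0]],[1,[0,-2,0],[0,0,0]],[1,[0,-1,0],[0,0,0]],[1,[0,0,0],[0,0,0]]]'

```text
time: 33.2
tcp_pos: [0.4049, -0.2637, 0.1446]
eef_rot: [-90.0, 0.0, -0.1]
ft_force: [1.3, 0.5, -1.9]
grip_width: 0.0224
```

apply_moves --deltas '[[1,[1.5,0,-0.8],[0,0,0]],[1,[3,0,-1.6],[0,0,0]],[1,[3.5,0,-1.9],[0,0,0]],[1,[3.5,0,-1.9],[0,0,0]],[1,[2.5,0,-1.4],[0,0,0]],[1,[1.2,0,-0.6],[0,0,0]],[1,[0,0,0],[0,0,0]],[1,[0,0,0],[0,0,0]]]'

```text
time: 34.2
tcp_pos: [0.5559, -0.3448, 0.1334]
eef_rot: [-89.5, 0.7, -0.1]
ft_force: [0.1, 0.2, -0.8]
grip_width: 0.0228
```

apply_moves --deltas '[[1,[0,0,0],[0,0,0]],[1,[0,0,0],[0,0,0]]]'

```text
time: 34.45
tcp_pos: [0.5545, -0.3441, 0.1331]
eef_rot: [-89.5, 0.8, -0.1]
ft_force: [-0.1, 0.0, -0.6]
grip_width: 0.0227
```

apply_moves --deltas '[[1,[0.5,0,-0.25],[-0.009,0,-0.014]],[1,[0,0,0],[0,0,0]],[1,[0,1,0],[0,0,0]],[1,[0,1,0],[0,0,0]],[1,[0,0.7,0],[0,0,0]],[1,[0,0,0],[0,0,0]],[1,[0,0,0],[0,0,0]]]'

```text
time: 35.33
tcp_pos: [0.5592, -0.3463, 0.1039]
eef_rot: [-90.0, -0.0, -0.1]
ft_force: [-0.1, 0.2, -0.5]
grip_width: 0.0229
```

```bash
python3 look.py g3
```

```text
[ 0.5592 -0.3463  0.1039] [-9.001e+01 -2.000e-02 -7.000e-02] 35.325 0.02290898903222465
```

View pics/g3.png

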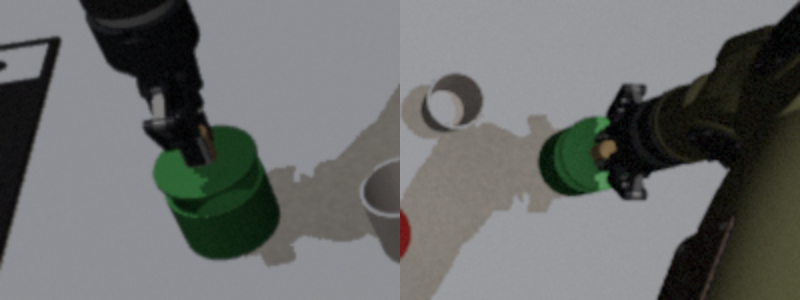

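The green lid is level over the green pot. Lowering.

apply_moves --deltas '[[1,[0,0.8,0],[0,0,0]],[1,[0,0.7,0],[0,0,0]],[1,[0,0.5,0],[0,0,0]],[1,[0,0.2,0],[0,0,0]],[1,[0,0,0],[0,0,0]],[1,[0,0,0],[0,0,0]]]'

```text
time: 36.17
tcp_pos: [0.5594, -0.3465, 0.0808]
eef_rot: [-90.0, -0.1, -0.1]
ft_force: [-0.4, -1.0, -1.4]
grip_width: 0.0227
```

apply_moves --deltas '[[1,[0,0.1,0],[0,0,0]]]'

```text
time: 36.3
tcp_pos: [0.5596, -0.3467, 0.0801]
eef_rot: [-90.1, -0.1, -0.1]
ft_force: [0.3, -0.6, -1.3]
grip_width: 0.0226
```

apply_moves --deltas '[[1,[0,0.1,0],[0,0,0]]]'

```text
time: 36.42
tcp_pos: [0.5598, -0.3467, 0.0792]
eef_rot: [-90.1, -0.1, -0.1]
ft_force: [0.6, 0.2, -0.9]
grip_width: 0.0224
```

apply_moves --deltas '[[1,[0,0.1,0],[0,0,0]]]'

```text
time: 36.55
tcp_pos: [0.5599, -0.3468, 0.079]
eef_rot: [-90.1, -0.1, -0.1]
ft_force: [-3.4, 2.7, 8.6]
grip_width: 0.0221
```

apply_moves --deltas '[[1,[0,0.05,0],[0,0,0]]]'

```text
time: 36.67
tcp_pos: [0.5599, -0.3468, 0.079]
eef_rot: [-90.1, -0.1, -0.1]
ft_force: [-1.1, 1.4, 3.0]
grip_width: 0.023
```

Contact came at 0.079 with about 9 N. Releasing and backing away.

apply_moves --deltas '[[1,[0,0,0],[0,0,0]],[0.6,[0,0,0],[0,0,0]],[0.5,[0,0,0],[0,0,0]],[0.3,[0,0,0],[0,0,0]],[0.2,[0,0,0],[0,0,0]],[0,[0,0,0],[0,0,0]],[0,[0,0,0],[0,0,0]]]'

```text
time: 37.55
tcp_pos: [0.5603, -0.3471, 0.0788]
eef_rot: [-90.1, -0.2, -0.1]
ft_force: [-0.6, -0.5, -0.4]
grip_width: 0.0854
```

apply_moves --deltas '[[0,[0,-1.5,0],[0,0,0]],[0,[0,-3,0],[0,0,0]],[0,[0,-3,0],[0,0,0]],[0,[0,-3,0],[0,0,0]],[0,[0,-3,0],[0,0,0]],[0,[-3,-1,-3],[0,0,0]],[0,[-4,0,-4],[0,0,0]],[0,[-4,0,-4],[0,0,0]]]'

```text
time: 38.55
tcp_pos: [0.4516, -0.4575, 0.2376]
eef_rot: [-90.4, -0.6, 0.4]
ft_force: [-0.5, 0.1, -0.3]
grip_width: 0.086
```

apply_moves --deltas '[[0,[-4,0,-4],[0,0,0]],[0,[-4,0,-4],[0,0,0]],[0,[0,0,0],[0,0,0]],[0,[0,0,0],[0,0,0]],[0,[0,0,0],[0,0,0]]]'

```text
time: 39.17
tcp_pos: [0.3677, -0.543, 0.2433]
eef_rot: [-90.7, -0.8, 0.1]
ft_force: [-0.0, -0.0, 0.3]
grip_width: 0.0853
```

Run:
```python
from h import *
pot={"yellow":(.4727,.0786),"blue":(.6092,.1878),"green":(.5594,-.3465)}
for c in("scene","top"):
    f=cam(c); cv2.imwrite(f"pics/end_{c}.png",f["frame"][:,:,::-1]); al=pts(f,np.ones((480,640),bool))
    for n,(x,y) in pot.items():
        p=al[np.linalg.norm(al[:,:2]-[x,y],axis=1)<.056]; d=p[(p[:,2]>.064)&(p[:,2]<.08)]
        A=np.c_[d[:,:2]-[x,y],np.ones(len(d))]; s=np.linalg.lstsq(A,d[:,2],rcond=None)[0]
        k=p[p[:,2]>.098]
        print(c,n,"disc mid",((np.percentile(d,99.5,0)+np.percentile(d,.5,0))/2).round(4),"topz",s[2].round(4),"slope deg",np.degrees(s[:2]).round(1),"knob",((k.max(0)+k.min(0))/2)[:2].round(4),np.percentile(k[:,2],80).round(4))
    for n in("lid_red_center","cup_center","jar_center"):
        for r in regions_of(c,n)[:1]:
            p=pts(f,r["pixels"]); print(c,n,((np.percentile(p,2,0)+np.percentile(p,98,0))/2).round(3)[:2])
```

```text
scene yellow disc mid [0.4784 0.0807 0.0717] topz 0.0698 slope deg [-0.6  0.1] knob [0.4777 0.0799] 0.1044
scene blue disc mid [0.6138 0.187  0.0714] topz 0.0697 slope deg [-0.6  0.1] knob [0.6139 0.1873] 0.1042
scene green disc mid [ 0.5632 -0.3465  0.0717] topz 0.0706 slope deg [-0.7 -0.3] knob [ 0.5623 -0.3475] 0.1052
scene lid_red_center [ 0.464 -0.087]
scene cup_center [ 0.626 -0.176]
scene jar_center [0.413 0.249]
top yellow disc mid [0.4747 0.0805 0.071 ] topz 0.0717 slope deg [0.2 0.5] knob [0.4741 0.0807] 0.1077
top blue disc mid [0.6101 0.1877 0.0711] topz 0.0716 slope deg [ 0.4 -0.2] knob [0.6111 0.1863] 0.1069
top green disc mid [ 0.5596 -0.3469  0.0715] topz 0.072 slope deg [ 0.3 -0.2] knob [ 0.5591 -0.3475] 0.1077
top lid_red_center [ 0.459 -0.087]
top cup_center [0.58  0.174]
top jar_center [0.408 0.249]
```

View pics/end_scene.png

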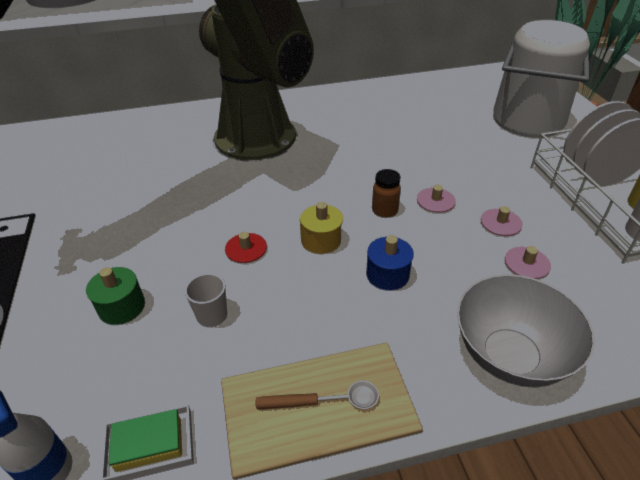

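View pics/end_top.png

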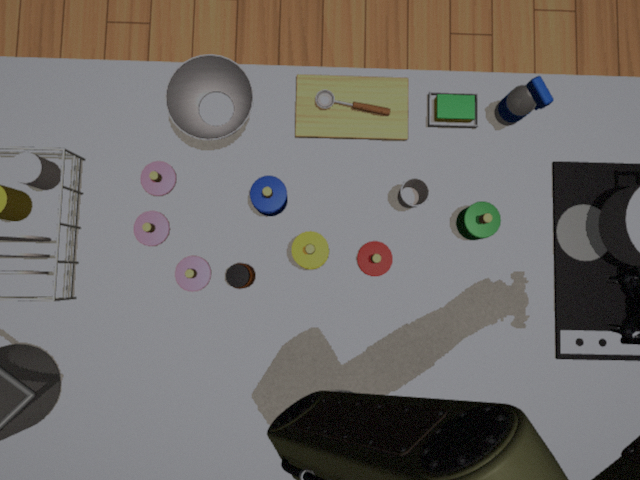

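Both end views show the three pots covered: scene yellow (321,226), blue (389,262), green (116,295). The discs are level, with their tops at 0.070–0.072 against the 0.071 they should be at. The cup (208,300), jar (386,194) and red lid (246,247) have not moved. The top camera's cup report is a false hit on the blue pot, and the picture shows the cup in place at (412,194).

```bash
python3 -c "
from station import *
print(sign_off())"
```

```text
the job is handed in; nothing more can be done
None
```

I put the yellow, blue and green lids, in that order, on the pots of their own colour and handed the job in after about 40 s of the 83 s allowed.

- **Seating:** Both cameras put the disc tops at 0.070–0.072 m (0.071 expected), with tilts of 0.7° or less, within measurement noise. The lids sit within a few millimetres of the pot centres measured at the start, so the pots stand where they were.
- **Bystanders:** The red lid, cup, jar and pink look-alikes are where they were. The arm is clear of everything.
- **Yellow lid pressed too hard:** While checking that it was down, I pressed it through the fingers and the force briefly read about 50 N. That is well under the 120 N wrist limit. The 40 N limit is for the arm or gripper body, and only the fingers were in contact. The lid was already resting on the rim, and I relaxed the force before letting go. The blue and green lids touched down at about 10 N.
- **False detection:** In the last check the top camera's network reported the cup at the blue pot's position. Both pictures and the scene camera show the cup unmoved.

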